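# Build up the lamp column on the optics bench

## Task

Build the lamp column on the aluminium pad with the blue ring (not the yellow one), from the bottom up and one part at a time: first the black puck, centred inside the ring, then the tall steel pillar standing in the puck's recess, then the red adapter seated fully down over the pillar's top, and last the white globe with its foot fully down in the adapter's recess. Every part already lies the right way up; set the globe down rather than dropping it. Leave the short black pillar, the framed lens and the carton standing where they are.

Things in the scene. Friction and masses are not known exactly. Their poses are not given: they have to be found in the camera images.
- pad_blue: Fixed round aluminium mounting pad, 100 mm across and 10 mm high, with a blue ring (inner diameter 78 mm, outer 94 mm) inlaid flush in its flat top; where the column is built. Origin at the centre of its underside, on the table; its flat top is 10 mm above the origin.
- pad_yellow: The same pad with a yellow ring: not to be used. Origin at the centre of its underside.
- puck_center (a point): Centre (half-way up) of the loose black socket puck: a round plastic disc 60 mm across and 24 mm high, with a round recess in its top, 31 mm across and 10 mm deep (recess floor 14 mm above its underside). The column's foot. Its z axis points up.
- pillar_center (a point): Centre (half-way up) of the loose bright steel pillar, a plain upright cylinder 25 mm across and 70 mm high. Grip it in its upper half, to keep the fingers clear of the puck. Its z axis points up.
- adapter_center (a point): Centre (half-way up) of the loose red adapter, a round part 50 mm across and 28 mm high, with a 36 mm wide, 10 mm deep recess in its top (for the globe's foot) and a 31 mm wide, 10 mm deep recess in its underside (which goes over the pillar's top). Its z axis points up.
- globe_center (a point): Centre of the sphere of the loose white lamp globe: a 54 mm sphere on a black round foot 30 mm across. The foot's underside is 39 mm below this point, and the sphere's lowest point 27 mm below it. Grip it at the sphere's equator. Its z axis points up.
- spare_center (a point): Centre (half-way up) of a loose short black pillar, 25 mm across and 45 mm high: a bystander, to be left alone.
- lens_center (a point): Centre (half-way up) of a loose square lens in a dark steel frame standing upright, 60 mm wide (its y axis), 40 mm deep at the foot, 70 mm high: a bystander, to be left alone.
- carton_center (a point): Centre (half-way up) of a loose cardboard carton with an orange band, 70 mm (x) by 50 mm (y) by 40 mm high: a bystander, to be left alone.
There are look-alikes about, which are no part of the job. Leave any turquoise look-alike of the pad_blue alone. Leave any green or pink look-alike of the part that bears globe_center alone.

How it is judged (in metres and radians):
On the way, in this order (a step that is already met when the one before it is completed fails the run):
1. the black puck lies on the blue-ringed pad, inside the ring (horizontal distance between puck_center and pad_blue below 0.01 m and z of puck_center in the frame of pad_blue between 0.018 and 0.026 m and angle between puck_center's own z axis and vertical below 0.12 rad), for 0.2 s.
2. the steel pillar stands in the puck's recess (horizontal distance between pillar_center and puck_center below 0.006 m and z of pillar_center in the frame of puck_center between 0.033 and 0.041 m and angle between pillar_center's own z axis and vertical below 0.12 rad), for 0.2 s.
3. the red adapter is seated over the pillar's top (horizontal distance between adapter_center and pillar_center below 0.006 m and z of adapter_center in the frame of pillar_center between 0.035 and 0.043 m and angle between adapter_center's own z axis and vertical below 0.12 rad), for 0.2 s.
4. the white globe's foot is seated in the adapter (horizontal distance between globe_center and adapter_center below 0.006 m and z of globe_center in the frame of adapter_center between 0.039 and 0.047 m and angle between globe_center's own z axis and vertical below 0.12 rad), for 0.2 s.
At the end, for the whole second after the job is handed in: Column at rest on the blue pad: puck within 10 mm of the pad's centre, pillar, adapter, globe each within 6 mm of the axis of the part below; all within 4 mm of seated height, upright within 0.12 rad. Short black pillar, lens, carton within 30 mm of their starts (all of step 1 and all of step 2 and all of step 3 and all of step 4 and linear speed of each of puck, pillar, adapter, globe below 0.02 m/s and distance of each of spare_center, lens_center, carton_center from where it was at the start of the episode below 0.03 m); the robot touches nothing.
It fails at once if the short black pillar is pushed more than 30 mm away or tipped (distance of spare_center from where it was at the start of the episode above 0.03 m or angle between spare_center's own z axis and vertical above 0.35 rad).
It fails at once if the framed lens is pushed more than 30 mm away or tipped (distance of lens_center from where it was at the start of the episode above 0.03 m or angle between lens_center's own z axis and vertical above 0.35 rad).
It fails at once if the carton is pushed more than 30 mm away or tipped (distance of carton_center from where it was at the start of the episode above 0.03 m or angle between carton_center's own z axis and vertical above 0.35 rad).
It fails at once if the globe is dropped (moves faster than 0.6 m/s while not held) (linear speed of globe above 0.6 m/s and contact force between the fingers and globe below 0.2 N).
It also fails if it takes over 125 s, if anything falls off the work surface, if the arm or the gripper's body presses on something with over 40 N, if the wrist force passes 120 N, or if a joint passes its speed limit or range.

## Robot

A 6-joint arm with a two-finger parallel gripper is mounted at the origin on the work surface. World frame = base frame: x ahead of the robot, y to its left, z up, the work surface at z = 0. Lengths are in mm, angles in degrees, forces in N, time in s.
With the tool pointing down it reaches from about 300 to 850 mm from the base axis. Payload 4.2 kg.
Tool frame: the origin (TCP) lies between the finger pads; the fingertips stand 22 mm ahead of it and the grasp point (between the pads) lies 3 mm ahead of it; z points along the fingers, y is the direction in which the jaws open and shut (so a half turn about z gives the same grasp; the last joint's range is limited). The gripper opens to 91 mm and grips with 3 to 60 N. Pads are 32 mm wide; open, the fingers measure 118 mm over their backs; the gripper's body (76 mm by 178 mm) begins 60 mm behind the grasp point.
Start: joints at [-65.89, 18.312, 89.639, -0, 72.044, -1.146], TCP at [245.336, -520.049, 235.976] pointing down, gripper open.
Joint ranges: [-177.97, 177.97], [-48.28, 115.42], [12.27, 149.76], [-77.06, 257.06], [2.81, 150.46], [-146.56, 146.56]. Speed limits (degrees/s): [147.25, 147.25, 180, 180, 180, 180].

## Interface

Orientations are given as [roll, pitch, yaw] about the fixed x, y, z axes, in that order (R = Rz(yaw) Ry(pitch) Rx(roll)).
In Python, from workcell import * gives the robot as it stands.
- The arm moves only by the shell command python3 -m jog 'ROWS' [OPENING] [FORCE]. ROWS is text: rows parted by semicolons, each of 6 numbers parted by spaces: the shift along the tool's x, y, z in units of 0.5 m (1.0 is 0.5 m), then the turn, a rotation vector about the tool's x, y, z in units of pi/2 rad (1.0 is pi/2 rad). A call has 1 to 20 rows; each row is the pose to reach, as a shift and turn from the pose measured when the call began, along the tool's axes at that moment; what a row does not reach only later rows make up. A row lasts 1/12 s, in which the tool goes at most 41.7 mm and 7.16 degrees, less where a joint would pass 70% of its speed; a pose out of reach is approached as far as the arm can. A call with a number of a shift or a turn outside -1 to 1 is refused whole. A call with a gripper value outside its range is refused whole. OPENING is the opening, from -1 (shut) to 1 (fully open), set as the call begins (- or left out, the last holds). The fingers move at their own pace and stop on an object; FORCE is the grip in N (left out, the last holds). Time passes only in rows, so rows that repeat a pose let the fingers close. It gives the time, the measured TCP pose, the force and the opening at its end, in the units of the state.
- state(): the state, without advancing time (a new reading comes with each control period).
- grab_frame(name): name is "side" or "top"; returns the picture (420x560x3 uint8, red, green, blue); there is no depth.
- calibration(name): a dict with "mtx" (3x3 intrinsics, pixels), "distortion" ([k1, k2, p1, p2, k3] as OpenCV has them; the pictures are not rectified), "rvec" (rotation vector, rad) and "tvec" (3), from world to camera coordinates, as OpenCV has them. Camera axes: x right, y down, z forward; pixel columns grow to the right and rows downward; lengths in mm; the calibration is good to about 2 mm. A picture is of the moment at which its call begins. calibration takes no time and is no camera call.
- job_done(): hands the job in, once; it reports no verdict.
Trained networks look in the newest picture that a camera, given by its name, has taken for a name from the list of things; names that differ only in an ending like _2 or _b are one class to them, and where a whole thing is asked for, a point or a joint stands for the part that bears it (a point fixed in the world has none). Each returns a list of dicts, best first, with "confidence" (0 to 1); they miss things now and then, are a little off and sometimes report something else, mostly with a low value. They report only what shows in the picture. A call takes as long as a camera call. They do not tell look-alikes from the thing itself.
- spot_in(query, camera): "rect" ([left, top, right, bottom] in pixels, round what is visible of it).
- tip_of(query, camera): "location" ([column, row] in pixels: a listed point, or the origin of a listed thing).
The state is a dict: "time_s": time; "qpos": joint angles; "qvel": joint speeds; "effort": joint torques, N m; "ee_pos": TCP position; "ee_rot": TCP orientation; "force": force on the tool from outside, world axes, zero at the start; "torque": the same for the moment, N m; "gripper_width": finger opening in mm.
Only numpy, scipy, OpenCV 4.12 (cv2) and the standard library are available. Lean on these libraries where they do the work, as an engineer would, in place of code of your own. Each camera call takes 0.05 s, during which the arm holds its last target. There are 200 camera calls.

## Working session

There is one attempt and no reset: what is moved stays moved. The work goes in short steps, Python scripts to look and compute and a shell command to move; the robot and the scene stay as the last step left them, time stands still between calls to the robot, and variables do not carry over. Pictures are saved under pics/ and viewed, about 12 in all and at most 16, crops included, and the job is handed in when it is done.

```bash
ls; mkdir -p pics; python3 - <<'E'
from workcell import *
import cv2
for n in ("top","side"):
    im=grab_frame(n); cv2.imwrite(f"pics/{n}0.png",im[:,:,::-1])
    for q in ["pad_blue","puck_center","pillar_center","adapter_center","globe_center","spare_center","lens_center","carton_center"]:
        print(n,q,[( [round(float(v)) for v in d["location"]],round(d["confidence"],2)) for d in tip_of(q,n)][:4])
    c=calibration(n); print({k:np.round(v,3).tolist() if 0 else v for k,v in c.items()})
print(state())
E
```

```text
pics
top pad_blue [([405, 162], 0.98), ([351, 177], 0.91), ([346, 228], 0.77)]
top puck_center [([237, 237], 0.77)]
top pillar_center [([310, 230], 0.55)]
top adapter_center [([413, 211], 0.78)]
top globe_center [([193, 169], 0.63), ([160, 177], 0.59)]
top spare_center [([378, 268], 0.57)]
top lens_center [([136, 212], 0.75)]
top carton_center [([267, 160], 0.75)]
{'mtx': array([[545.81423754,   0.        , 276.91319542],
       [  0.        , 545.81423754, 208.55814614],
       [  0.        ,   0.        ,   1.        ]]), 'distortion': array([0.01648179, 0.        , 0.        , 0.        , 0.        ]), 'rvec': array([ 2.20010865, -2.17127869,  0.08284354]), 'tvec': array([ -20.68222729,  519.47793462, 1502.76839035])}
side pad_blue [([319, 190], 0.95), ([280, 131], 0.91), ([274, 169], 0.7), ([271, 344], 0.42)]
side puck_center []
side pillar_center [([309, 198], 0.76)]
side adapter_center [([331, 136], 0.48)]
side globe_center [([166, 304], 0.86), ([206, 237], 0.79), ([220, 210], 0.73), ([186, 268], 0.61)]
side spare_center [([368, 172], 0.75)]
side lens_center [([308, 200], 0.49)
[... 357 characters left out ...]
1.32115153,  210.4986114 , 1191.37469713])}
{'time_s': 0.9, 'qpos': array([-6.58912569e+01,  1.83127888e+01,  8.96374294e+01,  9.15481778e-04,
        7.20410818e+01, -1.14453283e+00]), 'qvel': array([-0.04700287,  0.02257931,  0.00734769,  0.01307507,  0.04521747,
       -0.04994149]), 'effort': array([-2.53922946e-03, -4.12352693e+01, -2.32231647e+01,  7.26865511e-02,
        3.75920918e-02,  3.70286671e-06]), 'ee_pos': array([ 245.3426387 , -520.0803445 ,  235.97767129]), 'ee_rot': array([ 1.79991284e+02, -6.96969156e-04,  2.52529938e+01]), 'force': array([-0.36598761,  0.4734788 ,  0.42498219]), 'torque': array([-0.02877008, -0.01510109,  0.02459804]), 'gripper_width': 91.53696222035232}
```

View pics/top0.png

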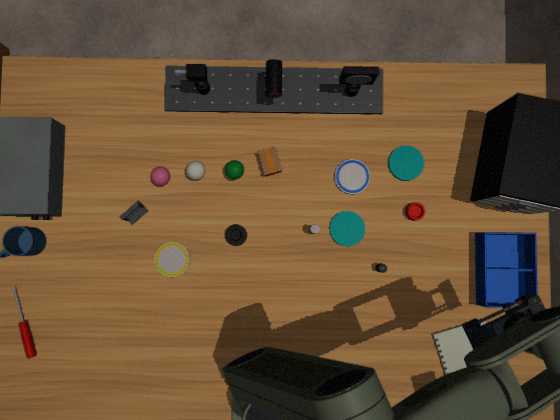

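View pics/side0.png

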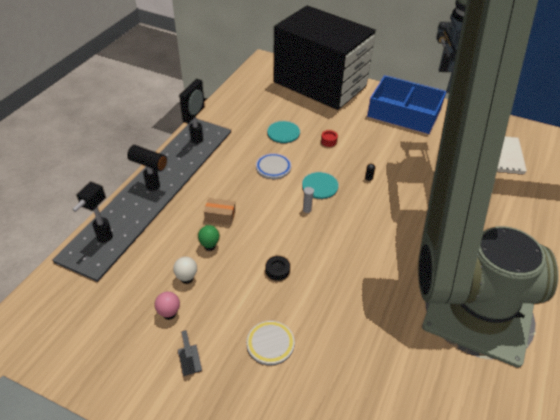

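The blue-ringed pad is at top (352,177); the other discs, (405,162) and (347,228), are turquoise and the yellow one is at (172,259). The white globe is at top (195,170) / side (185,269), with pink at top (160,176) and green at (234,170). The puck is at (236,235), the pillar at (314,229), the adapter at (415,211), and the short black spare at (380,268).

Next I triangulate these and check the pad and globe in one enlarged crop.

```bash
cat > h.py <<'E'
from workcell import *
import numpy as np, cv2, sys
from scipy.spatial.transform import Rotation as R
from scipy.optimize import least_squares
C={n:calibration(n) for n in("top","side")}
def ray(n,uv):
    c=C[n]; p=cv2.undistortPoints(np.array([[uv]],float),c["mtx"],c["distortion"])[0,0]
    M=cv2.Rodrigues(c["rvec"])[0]; return -M.T@c["tvec"], M.T@np.r_[p,1]
def onz(n,uv,z):
    o,d=ray(n,uv); return o+d*(z-o[2])/d[2]
def proj(n,P):
    c=C[n]; return cv2.projectPoints(np.array([P],float),c["rvec"],c["tvec"],c["mtx"],c["distortion"])[0][0,0]
def tri(a,b):
    return least_squares(lambda P:np.r_[proj("top",P)-a,proj("side",P)-b],onz("top",a,30)).x
def go(x,y,z,yaw):   # row to a tool-down pose
    s=state(); A=R.from_euler("xyz",s["ee_rot"],degrees=True); B=R.from_euler("xyz",[180,0,yaw],degrees=True)
    d=A.inv().apply(np.array([x,y,z])-s["ee_pos"]); w=(A.inv()*B).as_rotvec()
    print("row",np.round(d/500,4),np.round(w/(np.pi/2),4),"n>=",round(np.linalg.norm(d)/41.7+1),round(np.degrees(np.linalg.norm(w))/7.16+1))
E
python3 - <<'E'
from h import *
T=cv2.imread("pics/top0.png");S=cv2.imread("pics/side0.png")
def blob(im,lo,hi,c,r):
    h=cv2.cvtColor(im,cv2.COLOR_BGR2HSV); m=cv2.inRange(h,lo,hi); k=np.zeros_like(m); cv2.circle(k,c,r,255,-1)
    p=cv2.findNonZero(m&k); x,y,w,hh=cv2.boundingRect(p); return np.array([x+(w-1)/2,y+(hh-1)/2]),(w,hh)
J=[("pad",(100,100,60),(130,255,255),(352,177),(274,167),25,10),
("globe",(0,0,110),(179,70,255),(195,170),(185,269),15,39),
("puck",(0,0,0),(179,255,60),(236,235),(278,267),18,12),
("adapter",(170,120,50),(179,255,255),(415,211),(330,138),15,14),
("spare",(0,0,0),(179,255,60),(380,268),(370,172),12,22)]
for n,lo,hi,a,b,r,z in J:
    A,wa=blob(T,lo,hi,a,r);B,wb=blob(S,lo,hi,b,r)
    print(n,A,wa,B,wb,"top",onz("top",A,z).round(1),"side",onz("side",B,z).round(1),"tri",tri(A,B).round(1))
print("pillar",tri([310,230],[309,198]).round(1),onz("top",[310,230],35).round(1),onz("side",[309,198],35).round(1),onz("top",[314,229.5],70).round(1))
for n,q in [("lens",(136,212)),("carton",(267,160))]: print(n,onz("top",q,30).round(0))
a=cv2.resize(T[145:255,145:425],None,fx=2.8,fy=2.8,interpolation=3);b=cv2.resize(S[115:300,140:420],None,fx=1.5,fy=1.5,interpolation=3)
b=cv2.copyMakeBorder(b,0,0,0,a.shape[1]-b.shape[1],0)
cv2.imwrite("pics/c1.png",np.vstack([a,b]))
E
```

```text
pad [352. 176.] (33, 33) [273.5 167. ] (32, 17) top [ 615.1 -224.1   10. ] side [ 608.2 -214.9   10. ] tri [ 615.3 -226.3   -1.6]
globe [195.  169.5] (17, 16) [184.5 267.5] (24, 24) top [623.4 213.9  39. ] side [623.  211.4  39. ] tri [622.2 213.1  41.6]
puck [235.5 234.5] (22, 22) [277.  268.5] (23, 24) top [446.1 100.7  12. ] side [444.1 102.3  12. ] tri [445.4 100.6   9.4]
adapter [414.5 211. ] (16, 15) [329.5 141. ] (10, 3) top [ 518.3 -398.5   14. ] side [ 510.3 -387.3   14. ] tri [ 517.5 -402.5    0.8]
spare [380.5 267. ] (12, 9) [369.5 172.5] (8, 16) top [ 361.5 -301.9   22. ] side [ 358.6 -300.4   22. ] tri [ 360.3 -302.7   19.6]
pillar [ 457.8 -105.2   52.9] [ 460.6 -105.6   35. ] [ 462.2 -122.9   35. ] [ 460.9 -114.1   70. ]
lens [504. 375.  30.]
carton [654.  16.  30.]
```

View pics/c1.png

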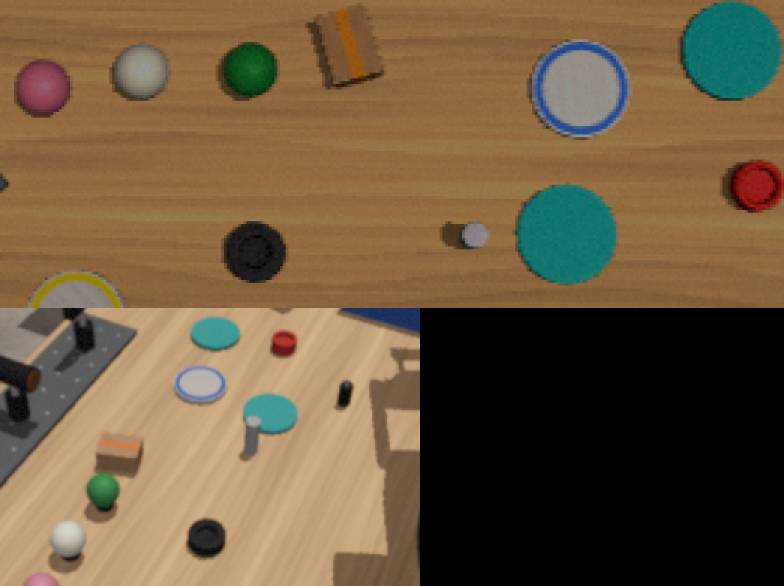

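The crop confirms the targets: blue-ringed grey pad at top (352,177), and a plain white globe between the pink and green ones. I start with the puck.

```bash
python3 -c "
from h import *
go(446,101,120,0)"
```

```text
row [ 0.8929 -0.9523  0.2318] [ 1.000e-04 -0.000e+00  2.806e-01] n>= 17 5
```

```bash
r='0.8929 -0.9523 0.2318 0 0 0.2806'; python3 -m jog '0.8929 -0.9523 0.2318 0 0 0.2806;0.8929 -0.9523 0.2318 0 0 0.2806;0.8929 -0.9523 0.2318 0 0 0.2806;0.8929 -0.9523 0.2318 0 0 0.2806;0.8929 -0.9523 0.2318 0 0 0.2806;0.8929 -0.9523 0.2318 0 0 0.2806;0.8929 -0.9523 0.2318 0 0 0.2806;0.8929 -0.9523 0.2318 0 0 0.2806;0.8929 -0.9523 0.2318 0 0 0.2806;0.8929 -0.9523 0.2318 0 0 0.2806;0.8929 -0.9523 0.2318 0 0 0.2806;0.8929 -0.9523 0.2318 0 0 0.2806;0.8929 -0.9523 0.2318 0 0 0.2806;0.8929 -0.9523 0.2318 0 0 0.2806;0.8929 -0.9523 0.2318 0 0 0.2806;0.8929 -0.9523 0.2318 0 0 0.2806;0.8929 -0.9523 0.2318 0 0 0.2806;0.8929 -0.9523 0.2318 0 0 0.2806;0.8929 -0.9523 0.2318 0 0 0.2806;0.8929 -0.9523 0.2318 0 0 0.2806' 1 10; python3 - <<'E'
from h import *
go(446,101,26,0)
ims=[grab_frame(n)[:,:,::-1] for n in("top","side")]
a=cv2.resize(ims[0][140:270,150:350],(600,390)); b=cv2.resize(ims[1][190:330,150:350],(600,420)); cv2.imwrite("pics/c2.png",np.hstack([a[:390,:400],b[:390,100:500]]))
E
```

```text
time_s: 2.57
ee_pos: [445.5, 99.9, 120.2]
ee_rot: [180.0, 0.0, -0.1]
force: [-0.8, 0.3, 0.2]
gripper_width: 90.9
row [ 0.0009 -0.0023  0.1884] [ 0.0003  0.0001 -0.0008] n>= 3 1
```

```bash
python3 -m jog '0.001 -0.002 0.05 0 0 0;0.001 -0.002 0.11 0 0 0;0.001 -0.002 0.16 0 0 0;0.001 -0.002 0.188 0 0 0;0.001 -0.002 0.188 0 0 0;0.001 -0.002 0.188 0 0 0' 1 8; python3 -m jog '0 0 0 0 0 0;0 0 0 0 0 0;0 0 0 0 0 0;0 0 0 0 0 0;0 0 0 0 0 0;0 0 0 0 0 0;0 0 0 0 0 0;0 0 0 0 0 0;0 0 0 0 0 0;0 0 0 0 0 0' -1 8
```

```text
time_s: 3.17
ee_pos: [446.1, 99.8, 26.3]
ee_rot: [180.0, 0.0, -0.2]
force: [0.7, 0.0, -0.4]
gripper_width: 91.1
time_s: 4.0
ee_pos: [446.4, 99.9, 26.8]
ee_rot: [180.0, -0.0, -0.2]
force: [-0.7, -0.4, 5.9]
gripper_width: 60.5
```

```bash
python3 -m jog '0 0 0 0 0 0;0 0 0 0 0 0;0 0 0 0 0 0;0 0 0 0 0 0;0 0 0 0 0 0;0 0 0 0 0 0;0 0 0 0 0 -1;0 0 0 0 0 -1;0 0 0 0 0 -1;0 0 0 0 0 -1;0 0 0 0 0 -1;0 0 0 0 0 -1;0 0 0 0 0 -1;0 0 0 0 0 -1;0 0 0 0 0 -1;0 0 0 0 0 -1;0 0 0 0 0 -1;0 0 0 0 0 -1;0 0 0 0 0 -1;0 0 0 0 0 -1' 1 8; python3 -m jog '0 0 0 0 0 0;0 0 0 0 0 0;0 0 0 0 0 0;0 0 0 0 0 0;0 0 0 0 0 0;0 0 0 0 0 0;0 0 0 0 0 0;0 0 0 0 0 0;0 0 0 0 0 0;0 0 0 0 0 0' -1 25
python3 -c "
from h import *
s=state();print(s['ee_pos'],s['ee_rot'])
go(*s['ee_pos'][:2],120,90);go(615,-224,80,90)"
```

```text
time_s: 5.67
ee_pos: [446.4, 99.9, 26.8]
ee_rot: [180.0, 0.0, 89.9]
force: [-0.3, 0.6, 0.5]
gripper_width: 91.1
time_s: 6.5
ee_pos: [446.2, 99.8, 26.8]
ee_rot: [-180.0, 0.0, 89.8]
force: [-1.1, 0.3, 0.8]
gripper_width: 59.1
[446.18017539  99.84954688  26.77186355] [-1.79981061e+02  2.60136287e-02  8.98485092e+01]
row [-1.000e-04 -1.000e-04 -1.865e-01] [-0.0002  0.0003 -0.0017] n>= 3 1
row [-0.6469  0.3393 -0.1063] [-0.0002  0.0003 -0.0017] n>= 10 1
```

```bash
python3 -m jog '0 0 -0.05 0 0 0;0 0 -0.12 0 0 0;0 0 -0.18 0 0 0;-0.1 0.05 -0.18 0 0 -0.0017;-0.17 0.09 -0.18 0 0 -0.0017;-0.24 0.125 -0.18 0 0 -0.0017;-0.31 0.16 -0.18 0 0 -0.0017;-0.38 0.2 -0.18 0 0 -0.0017;-0.45 0.236 -0.18 0 0 -0.0017;-0.52 0.272 -0.18 0 0 -0.0017;-0.59 0.31 -0.17 0 0 -0.0017;-0.6469 0.3393 -0.15 0 0 -0.0017;-0.6469 0.3393 -0.1063 0 0 -0.0017;-0.6469 0.3393 -0.1063 0 0 -0.0017;-0.6469 0.3393 -0.1063 0 0 -0.0017;-0.6469 0.3393 -0.1063 0 0 -0.0017' - 25
python3 - <<'E'
from h import *
go(615,-224,36.8,90)
for n in("top","side"):
    im=grab_frame(n)[:,:,::-1]
    a=im[130:230,270:440] if n=="top" else im[100:220,190:360]
    cv2.imwrite(f"pics/d_{n}.png",cv2.resize(a,None,fx=3,fy=3,interpolation=3))
a=cv2.imread("pics/d_top.png");b=cv2.imread("pics/d_side.png");cv2.imwrite("pics/d.png",np.vstack([a[:240],b]))
E
```

```text
time_s: 7.83
ee_pos: [614.7, -223.2, 80.3]
ee_rot: [-180.0, 0.0, 90.0]
force: [0.8, -0.0, -1.0]
gripper_width: 59.2
row [-0.0016  0.0006  0.087 ] [-0.0005  0.      0.0005] n>= 2 1
```

View pics/d.png

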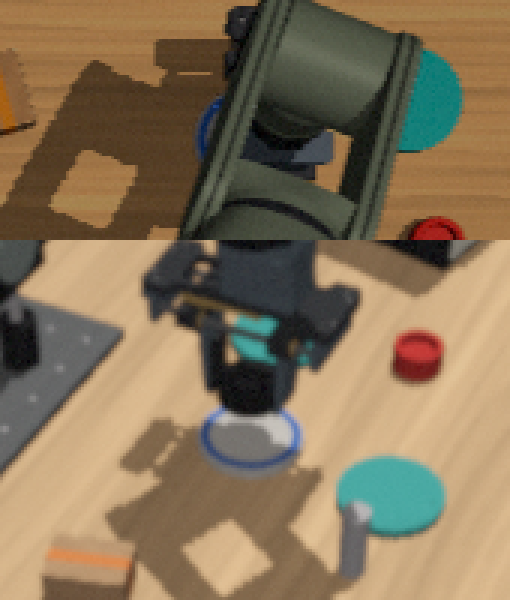

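The puck is held above the pad at side (251,395), with the ring visible beneath it. I lower it now.

```bash
python3 -m jog '-0.001 0.001 0.03 0 0 0;-0.001 0.001 0.06 0 0 0;-0.001 0.001 0.075 0 0 0;-0.001 0.001 0.083 0 0 0;-0.001 0.001 0.0865 0 0 0;-0.001 0.001 0.087 0 0 0;-0.001 0.001 0.087 0 0 0' - 25;  python3 -m jog '0 0 0 0 0 0;0 0 0 0 0 0;0 0 0 0 0 0;0 0 0 0 0 0;0 0 0 0 0 0;0 0 0 0 0 0;0 0 -0.06 0 0 0;0 0 -0.12 0 0 0;0 0 -0.18 0 0 0;0 0 -0.24 0 0 0;0 0 -0.24 0 0 0' 1 10
python3 -c "
from h import *
go(461,-115,150,0)"
```

```text
time_s: 8.52
ee_pos: [616.4, -223.7, 38.6]
ee_rot: [179.9, 0.1, 90.1]
force: [0.2, -0.2, -0.4]
gripper_width: 59.2
time_s: 9.43
ee_pos: [619.4, -224.9, 165.7]
ee_rot: [179.2, 0.3, 90.1]
force: [1.0, -0.8, 0.2]
gripper_width: 91.2
row [ 0.2204 -0.3169  0.0256] [ 0.0102 -0.0042  1.0008] n>= 6 14
```

```bash
python3 -m jog '0.05 -0.07 0.005 0 0 0;0.11 -0.15 0.01 0 0 0;0.16 -0.23 0.02 0 0 0;0.2204 -0.3169 0.0256 0.01 -0.004 0;0.2204 -0.3169 0.0256 0.01 -0.004 0;0.2204 -0.3169 0.0256 0.01 -0.004 0;0.2204 -0.3169 0.0256 0.01 -0.004 0;0.2204 -0.3169 0.0256 0.01 -0.004 0' 1 8
python3 - <<'E'
from h import *
go(461,-115,55,90)
T=grab_frame("top")[:,:,::-1];S=grab_frame("side")[:,:,::-1]
a=cv2.resize(T[130:250,270:440],None,fx=3,fy=3,interpolation=3);b=cv2.resize(S[100:240,230:400],None,fx=2,fy=2,interpolation=3)
for n in("top","side"):
  for q in("puck_center","pillar_center"): print(n,q,[(np.round(d["location"],1),round(d["confidence"],2)) for d in tip_of(q,n)])
b=cv2.copyMakeBorder(b,0,0,0,a.shape[1]-b.shape[1],0)
cv2.imwrite("pics/e.png",np.vstack([a[:300],b]))
E
```

```text
time_s: 10.1
ee_pos: [462.1, -115.3, 150.4]
ee_rot: [180.0, 0.7, 90.1]
force: [1.5, 0.0, -0.5]
gripper_width: 91.4
row [ 0.0031 -0.0023  0.1908] [0.0004 0.0082 0.0009] n>= 3 1
top puck_center [(array([354.3, 176.5]), 0.7), (array([135.9, 211.8]), 0.61)]
top pillar_center []
side puck_center [(array([273.6, 159.4]), 0.78)]
side pillar_center [(array([305.1, 199.1]), 0.79)]
```

View pics/e.png

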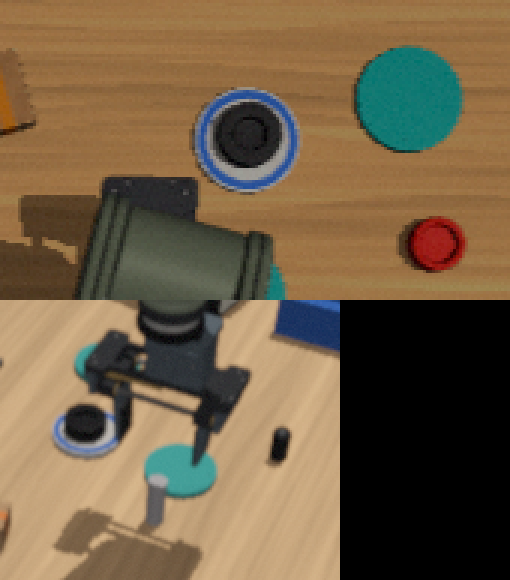

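```bash
python3 - <<'E'
from h import *
for z in(0,35,70):print(proj("side",[461,-115,z]),proj("top",[461,-115,z]))
T=grab_frame("top")[:,:,::-1];S=grab_frame("side")[:,:,::-1];h=cv2.cvtColor(T,cv2.COLOR_BGR2HSV)[155:198,331:373]
m=cv2.inRange(h,(0,0,0),(179,255,70));n,l,st,c=cv2.connectedComponentsWithStats(m);i=1+st[1:,4].argmax();x,y,w,hh,_=st[i]
print("puck",w,hh,onz("top",[331+x+(w-1)/2,155+y+(hh-1)/2],30).round(1))
m=cv2.inRange(h,(100,100,60),(130,255,255));x,y,w,hh=cv2.boundingRect(m);print("ring",w,hh,onz("top",[331+x+(w-1)/2,155+y+(hh-1)/2],10).round(1))
print(onz("side",[273.6,159.4],22))
cv2.imwrite("pics/f.png",cv2.resize(S[170:230,270:350],None,fx=6,fy=6,interpolation=3))
E
```

```text
[307.42165438 209.64202891] [312.5548397  230.32269945]
[308.20486701 200.10763616] [313.42722646 229.90350069]
[309.01884093 190.21144932] [314.34114494 229.46434946]
puck 23 22 [ 616.6 -221.3   30. ]
ring 33 33 [ 615.1 -224.1   10. ]
[ 616.0569514  -231.42359546   22.        ]
```

View pics/f.png

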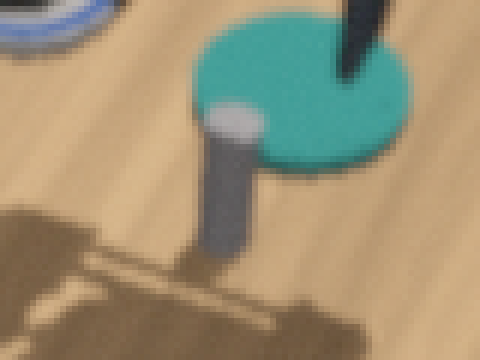

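The pillar top at side (309.2,190.3) matches the projection of (461,-115,70), so I descend and centre-grip it.

```bash
python3 -m jog '0.003 -0.002 0.05 0 0.008 0;0.003 -0.002 0.11 0 0.008 0;0.003 -0.002 0.16 0 0.008 0;0.003 -0.002 0.191 0 0.008 0;0.003 -0.002 0.191 0 0.008 0;0.003 -0.002 0.191 0 0.008 0;0.003 -0.002 0.191 0 0.008 0' 1 4; python3 -m jog '0 0 0 0 0 0;0 0 0 0 0 0;0 0 0 0 0 0;0 0 0 0 0 0;0 0 0 0 0 0;0 0 0 0 0 0;0 0 0 0 0 0;0 0 0 0 0 0;0 0 0 0 0 0;0 0 0 0 0 0;0 0 0 0 0 0;0 0 0 0 0 0;0 0 0 0 0 0;0 0 0 0 0 0' -1 4
```

```text
time_s: 11.08
ee_pos: [461.1, -115.2, 55.2]
ee_rot: [180.0, 0.0, 90.1]
force: [0.4, -0.1, 0.4]
gripper_width: 91.1
time_s: 12.25
ee_pos: [461.3, -115.2, 55.3]
ee_rot: [180.0, 0.0, 90.1]
force: [0.6, 0.1, 0.7]
gripper_width: 24.8
```

```bash
python3 -m jog '0 0 0 0 0 0;0 0 0 0 0 0;0 0 0 0 0 0;0 0 0 0 0 0;0 0 0 0 0 0;0 0 0 0 0 1;0 0 0 0 0 1;0 0 0 0 0 1;0 0 0 0 0 1;0 0 0 0 0 1;0 0 0 0 0 1;0 0 0 0 0 1;0 0 0 0 0 1;0 0 0 0 0 1;0 0 0 0 0 1;0 0 0 0 0 1;0 0 0 0 0 1;0 0 0 0 0 1;0 0 0 0 0 1;0 0 0 0 0 1' 0.2 4; python3 -m jog '0 0 0 0 0 0;0 0 0 0 0 0;0 0 0 0 0 0;0 0 0 0 0 0;0 0 0 0 0 0;0 0 0 0 0 0;0 0 0 0 0 0;0 0 0 0 0 0;0 0 0 0 0 0;0 0 0 0 0 0;0 0 0 0 0 0;0 0 0 0 0 0' -1 30
python3 -c "
from h import *
s=state();print(s['ee_pos'],s['ee_rot'])
go(616.5,-223.7,130,0)"
```

```text
time_s: 13.92
ee_pos: [461.3, -115.2, 55.2]
ee_rot: [180.0, -0.0, 0.2]
force: [1.2, -0.4, 1.1]
gripper_width: 54.7
time_s: 14.92
ee_pos: [461.2, -115.2, 55.2]
ee_rot: [180.0, -0.0, 0.2]
force: [0.1, 0.8, 0.6]
gripper_width: 24.1
[ 461.24464243 -115.20422798   55.23306668] [ 1.79987724e+02 -3.56557492e-02  1.64259249e-01]
row [ 0.31    0.2179 -0.1493] [ 0.0001 -0.0004  0.0018] n>= 6 1
```

```bash
python3 -m jog '0 0 -0.05 0 0 0;0 0 -0.1 0 0 0;0 0 -0.1493 0 0 0;0.05 0.035 -0.1493 0 0 0;0.1 0.07 -0.1493 0 0 0;0.16 0.112 -0.1493 0 0 0;0.22 0.155 -0.1493 0 0 0;0.27 0.19 -0.1493 0 0 0;0.3 0.211 -0.1493 0 0 0;0.31 0.2179 -0.1493 0 0 0.0018;0.31 0.2179 -0.1493 0 0 0.0018;0.31 0.2179 -0.1493 0 0 0.0018;0.31 0.2179 -0.1493 0 0 0.0018;0.31 0.2179 -0.1493 0 0 0.0018' - 30
python3 - <<'E'
from h import *
go(616.5,-223.7,79,0)
S=grab_frame("side")[:,:,::-1]
cv2.imwrite("pics/g.png",cv2.resize(S[100:200,220:340],None,fx=5,fy=5,interpolation=3))
E
```

```text
time_s: 16.08
ee_pos: [615.4, -222.8, 130.1]
ee_rot: [-180.0, 0.0, 0.0]
force: [-0.1, 0.0, -2.2]
gripper_width: 24.7
row [0.0023 0.0018 0.1023] [-0.0002  0.0002  0.0003] n>= 2 1
```

View pics/g.png

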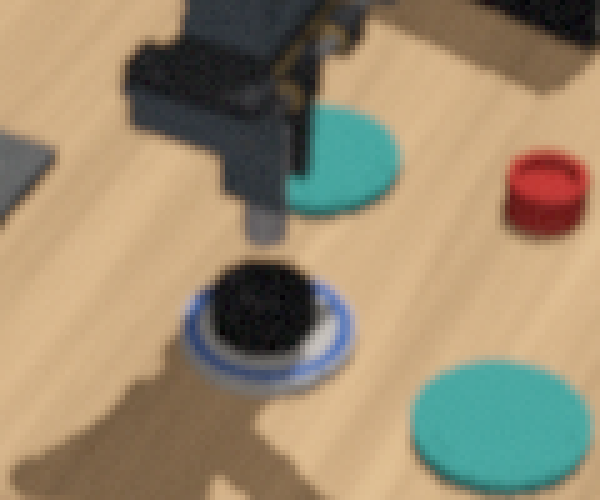

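The pillar hangs at crop (267,235), directly above the puck at (264,300). I lower it now.

```bash
python3 -m jog '0.002 0.002 0.02 0 0 0;0.002 0.002 0.04 0 0 0;0.002 0.002 0.06 0 0 0;0.002 0.002 0.075 0 0 0;0.002 0.002 0.085 0 0 0;0.002 0.002 0.09 0 0 0;0.002 0.002 0.095 0 0 0;0.002 0.002 0.1 0 0 0;0.002 0.002 0.1015 0 0 0;0.002 0.002 0.1015 0 0 0;0.002 0.002 0.1015 0 0 0;0.002 0.002 0.1015 0 0 0' - 30
```

```text
time_s: 17.13
ee_pos: [616.8, -224.0, 79.9]
ee_rot: [180.0, -0.0, 0.0]
force: [0.5, 0.2, -1.7]
gripper_width: 24.3
```

```bash
python3 -m jog '0 0 0.0015 0 0 0;0 0 0.0015 0 0 0;0 0 0.0015 0 0 0' - 30;  python3 -m jog '0 0 0 0 0 0;0 0 0 0 0 0;0 0 0 0 0 0;0 0 0 0 0 0;0 0 0 0 0 0;0 0 0 0 0 0;0 0 0 0 0 0;0 0 -0.04 0 0 0;0 0 -0.1 0 0 0;0 0 -0.16 0 0 0;0 0 -0.22 0 0 0;0 0 -0.22 0 0 0;0 0 -0.22 0 0 0' 1 10
python3 -c "
from h import *
go(518,-399.5,150,0)"
```

```text
time_s: 17.38
ee_pos: [616.9, -224.0, 79.3]
ee_rot: [180.0, -0.1, 0.0]
force: [-0.1, 0.8, -1.9]
gripper_width: 24.3
time_s: 18.47
ee_pos: [617.8, -224.4, 191.6]
ee_rot: [179.9, -0.3, 0.0]
force: [-0.7, 1.0, -0.5]
gripper_width: 91.4
row [-0.2002  0.35    0.0829] [ 0.0013 -0.0035  0.0004] n>= 6 1
```

```bash
python3 -m jog '-0.04 0.07 0 0 0 0;-0.08 0.14 0.02 0 0 0;-0.12 0.21 0.04 0 0 0;-0.16 0.28 0.06 0 0 0;-0.2002 0.35 0.0829 0.001 -0.003 0;-0.2002 0.35 0.0829 0.001 -0.003 0;-0.2002 0.35 0.0829 0.001 -0.003 0;-0.2002 0.35 0.0829 0.001 -0.003 0' 1 8
python3 - <<'E'
from h import *
go(518,-399.5,26,0)
T=grab_frame("top")[:,:,::-1];S=grab_frame("side")[:,:,::-1]
a=cv2.resize(T[140:260,310:450],None,fx=3,fy=3,interpolation=3);b=cv2.resize(S[100:200,230:370],None,fx=3,fy=3,interpolation=3)
cv2.imwrite("pics/i.png",np.hstack([a[:300,:300],b]))
for z in(0,28):print(proj("side",[518,-399.5,z]),proj("top",[518,-399.5,z]))
for z in(24,94):print(proj("side",[617,-224,z]),proj("top",[617,-224,z]))
E
```

```text
time_s: 19.13
ee_pos: [517.6, -398.9, 148.7]
ee_rot: [-179.9, 0.0, -0.0]
force: [0.5, -0.0, -0.4]
gripper_width: 91.2
row [0.0009 0.0016 0.2455] [-0.001   0.0004 -0.0001] n>= 4 1
[328.22419984 141.67918424] [413.57357324 211.46489635]
[329.05142423 134.11445426] [416.13524936 210.78357578]
[272.12979397 160.31051676] [352.65468226 174.66927517]
[272.37060666 140.38976616] [356.38437956 171.12992669]
```

View pics/i.png

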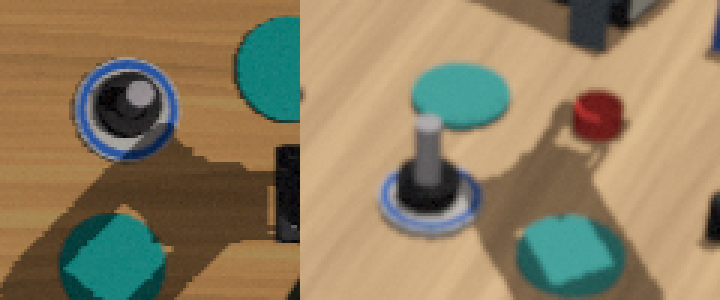

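The pillar stands in the puck: its top at side (272.7,140.7) and top (356.7,171.7) matches the prediction. Next is the adapter.

```bash
python3 -m jog '0.001 0.0016 0.05 -0.001 0 0;0.001 0.0016 0.11 -0.001 0 0;0.001 0.0016 0.17 -0.001 0 0;0.001 0.0016 0.22 -0.001 0 0;0.001 0.0016 0.2445 -0.001 0 0;0.001 0.0016 0.2445 -0.001 0 0;0.001 0.0016 0.2445 -0.001 0 0;0.001 0.0016 0.2445 -0.001 0 0' 1 6; python3 -m jog '0 0 0 0 0 0;0 0 0 0 0 0;0 0 0 0 0 0;0 0 0 0 0 0;0 0 0 0 0 0;0 0 0 0 0 0;0 0 0 0 0 0;0 0 0 0 0 0;0 0 0 0 0 0;0 0 0 0 0 0;0 0 0 0 0 0' -1 6; python3 -m jog '0 0 0 0 0 0;0 0 0 0 0 0;0 0 0 0 0 0;0 0 0 0 0 0;0 0 0 0 0 0;0 0 0 0 0 -1;0 0 0 0 0 -1;0 0 0 0 0 -1;0 0 0 0 0 -1;0 0 0 0 0 -1;0 0 0 0 0 -1;0 0 0 0 0 -1;0 0 0 0 0 -1;0 0 0 0 0 -1;0 0 0 0 0 -1;0 0 0 0 0 -1;0 0 0 0 0 -1;0 0 0 0 0 -1;0 0 0 0 0 -1;0 0 0 0 0 -1' 0.9 6; python3 -m jog '0 0 0 0 0 0;0 0 0 0 0 0;0 0 0 0 0 0;0 0 0 0 0 0;0 0 0 0 0 0;0 0 0 0 0 0;0 0 0 0 0 0;0 0 0 0 0 0;0 0 0 0 0 0;0 0 0 0 0 0;0 0 0 0 0 0' -1 25
python3 -c "
from h import *
s=state();print(s['ee_pos'],s['ee_rot'])
go(616.9,-224,170,90)"
```

```text
time_s: 19.9
ee_pos: [520.7, -399.4, 29.4]
ee_rot: [179.8, -0.2, 0.2]
force: [0.0, -0.2, 0.4]
gripper_width: 91.5
time_s: 20.82
ee_pos: [520.7, -399.5, 29.4]
ee_rot: [179.8, -0.2, 0.2]
force: [0.2, 0.5, 1.4]
gripper_width: 50.2
time_s: 22.48
ee_pos: [520.7, -399.4, 29.4]
ee_rot: [179.8, 0.2, 90.0]
force: [0.2, -0.1, -0.6]
gripper_width: 86.7
time_s: 23.4
ee_pos: [520.6, -399.4, 29.4]
ee_rot: [179.8, 0.2, 90.0]
force: [-0.6, -0.4, 0.1]
gripper_width: 49.3
[ 520.6240752  -399.4199971    29.42253903] [179.81526824   0.19677006  90.04557857]
row [ 0.3497  0.1937 -0.2817] [0.0021 0.0022 0.0005] n>= 7 1
```

```bash
python3 -m jog '0 0 -0.06 0 0 0;0 0 -0.13 0 0 0;0 0 -0.2 0 0 0;0.03 0.015 -0.26 0.002 0.002 0;0.08 0.045 -0.2817 0.002 0.002 0;0.14 0.078 -0.2817 0.002 0.002 0;0.2 0.11 -0.2817 0.002 0.002 0;0.26 0.144 -0.2817 0.002 0.002 0;0.31 0.17 -0.2817 0.002 0.002 0;0.34 0.188 -0.2817 0.002 0.002 0;0.3497 0.1937 -0.2817 0.002 0.002 0;0.3497 0.1937 -0.2817 0.002 0.002 0;0.3497 0.1937 -0.2817 0.002 0.002 0;0.3497 0.1937 -0.2817 0.002 0.002 0;0.3497 0.1937 -0.2817 0.002 0.002 0' - 25
python3 - <<'E'
from h import *
go(616.9,-224,130,90)
go(616.9,-224,113.5,90)
S=grab_frame("side")[:,:,::-1]
cv2.imwrite("pics/j.png",cv2.resize(S[90:190,220:340],None,fx=4,fy=4,interpolation=3))
E
```

```text
time_s: 24.65
ee_pos: [616.3, -225.4, 169.9]
ee_rot: [-180.0, 0.0, 89.9]
force: [-0.3, 0.0, -0.4]
gripper_width: 49.4
row [0.0028 0.0012 0.0799] [-0.0001  0.0004 -0.0006] n>= 2 1
row [0.0028 0.0012 0.1129] [-0.0001  0.0004 -0.0006] n>= 2 1
```

View pics/j.png

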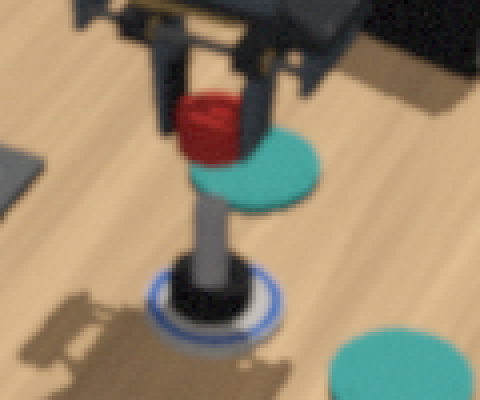

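The adapter hangs above the pillar with its axes aligned (both at crop x≈211). I lower it gently.

```bash
python3 -m jog '0.0028 0.0012 0.02 0 0 0;0.0028 0.0012 0.04 0 0 0;0.0028 0.0012 0.06 0 0 0;0.0028 0.0012 0.075 0 0 0;0.0028 0.0012 0.085 0 0 0;0.0028 0.0012 0.092 0 0 0;0.0028 0.0012 0.099 0 0 0;0.0028 0.0012 0.105 0 0 0;0.0028 0.0012 0.11 0 0 0;0.0028 0.0012 0.1125 0 0 0;0.0028 0.0012 0.1125 0 0 0;0.0028 0.0012 0.1125 0 0 0;0.0028 0.0012 0.1125 0 0 0' - 25
```

```text
time_s: 25.78
ee_pos: [617.1, -223.9, 114.0]
ee_rot: [180.0, 0.0, 90.0]
force: [0.5, 0.6, -1.1]
gripper_width: 49.6
```

```bash
python3 -m jog '0 0 0.001 0 0 0;0 0 0.001 0 0 0' - 25;  python3 -m jog '0 0 0 0 0 0;0 0 0 0 0 0;0 0 0 0 0 0;0 0 0 0 0 0;0 0 0 0 0 0;0 0 0 0 0 0;0 0 0 0 0 0;0 0 -0.04 0 0 0;0 0 -0.1 0 0 0;0 0 -0.16 0 0 0;0 0 -0.2 0 0 0;0 0 -0.2 0 0 0;0 0 -0.2 0 0 0' 1 10
python3 -c "
from h import *
go(622.8,213.4,150,90)"
```

```text
time_s: 25.95
ee_pos: [617.1, -224.0, 113.7]
ee_rot: [180.0, 0.0, 89.9]
force: [0.1, 0.2, -1.8]
gripper_width: 49.4
time_s: 27.03
ee_pos: [617.5, -224.1, 215.0]
ee_rot: [179.8, 0.1, 89.9]
force: [-0.8, 0.5, 0.4]
gripper_width: 91.3
row [0.8753 0.0093 0.1284] [ 0.0022  0.0012 -0.0006] n>= 12 1
```

```bash
python3 -m jog '0.06 0 0 0 0 0;0.13 0 0 0 0 0;0.21 0.002 0.01 0 0 0;0.29 0.003 0.02 0 0 0;0.37 0.004 0.03 0 0 0;0.45 0.005 0.04 0 0 0;0.53 0.006 0.06 0 0 0;0.61 0.007 0.08 0 0 0;0.69 0.008 0.1 0 0 0;0.77 0.009 0.12 0 0 0;0.84 0.0093 0.1284 0.002 0.001 0;0.8753 0.0093 0.1284 0.002 0.001 0;0.8753 0.0093 0.1284 0.002 0.001 0;0.8753 0.0093 0.1284 0.002 0.001 0;0.8753 0.0093 0.1284 0.002 0.001 0;0.8753 0.0093 0.1284 0.002 0.001 0' 1 6
python3 - <<'E'
from h import *
go(622.8,213.4,42,90)
T=grab_frame("top")[:,:,::-1];S=grab_frame("side")[:,:,::-1]
a=cv2.resize(T[130:230,300:400],None,fx=3,fy=3,interpolation=3);b=cv2.resize(S[100:320,130:330],None,fx=2,fy=2,interpolation=3)
a=cv2.copyMakeBorder(a,0,b.shape[0]-300,0,0,0);cv2.imwrite("pics/k.png",np.hstack([a,b]))
print(proj("side",[617,-224,112]),proj("top",[617,-224,112]))
E
```

```text
time_s: 28.37
ee_pos: [622.6, 211.9, 149.5]
ee_rot: [-180.0, 0.1, 89.9]
force: [0.2, -0.4, 1.0]
gripper_width: 91.2
row [0.0032 0.0006 0.215 ] [-0.0005  0.0007 -0.0015] n>= 4 1
[272.43519247 135.03292323] [357.40214063 170.16412729]
```

View pics/k.png

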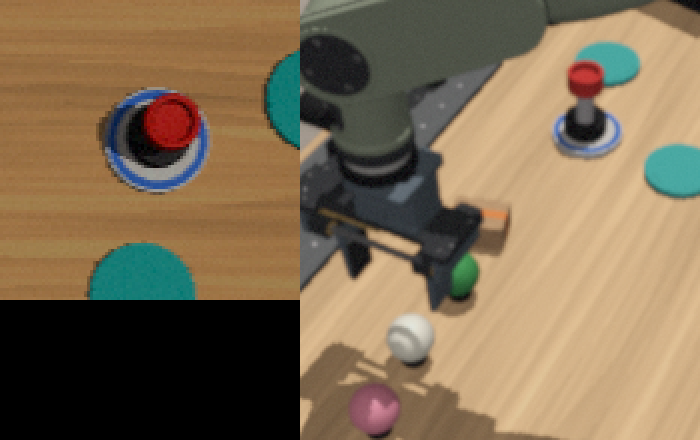

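The adapter is seated (top (357.3,170), side (272.5,135.5), both as predicted). The white globe at side (185,269) lies below the gripper, with clearance to pink and green.

```bash
python3 -m jog '0.003 0.0006 0.05 0 0 -0.001;0.003 0.0006 0.1 0 0 -0.001;0.003 0.0006 0.15 0 0 -0.001;0.003 0.0006 0.19 0 0 -0.001;0.003 0.0006 0.215 0 0 -0.001;0.003 0.0006 0.215 0 0 -0.001;0.003 0.0006 0.215 0 0 -0.001;0.003 0.0006 0.215 0 0 -0.001;0.003 0.0006 0.215 0 0 -0.001' 1 4; python3 -m jog '0 0 0 0 0 0;0 0 0 0 0 0;0 0 0 0 0 0;0 0 0 0 0 0;0 0 0 0 0 0;0 0 0 0 0 0;0 0 0 0 0 0;0 0 0 0 0 0;0 0 0 0 0 0;0 0 0 0 0 0;0 0 0 0 0 0' -1 4
```

```text
time_s: 29.22
ee_pos: [624.3, 213.7, 44.3]
ee_rot: [179.8, -0.0, 89.9]
force: [-0.6, 0.5, -0.1]
gripper_width: 91.2
time_s: 30.13
ee_pos: [624.2, 213.7, 44.3]
ee_rot: [179.8, -0.0, 89.9]
force: [-1.6, 0.6, 1.5]
gripper_width: 53.7
```

```bash
python3 -m jog '0 0 0 0 0 0;0 0 0 0 0 0;0 0 0 0 0 0;0 0 0 0 0 0;0 0 0 0 0 0;0 0 0 0 0 1;0 0 0 0 0 1;0 0 0 0 0 1;0 0 0 0 0 1;0 0 0 0 0 1;0 0 0 0 0 1;0 0 0 0 0 1;0 0 0 0 0 1;0 0 0 0 0 1;0 0 0 0 0 1;0 0 0 0 0 1;0 0 0 0 0 1;0 0 0 0 0 1;0 0 0 0 0 1;0 0 0 0 0 1' 0.6 4; python3 -m jog '0 0 0 0 0 0;0 0 0 0 0 0;0 0 0 0 0 0;0 0 0 0 0 0;0 0 0 0 0 0;0 0 0 0 0 0;0 0 0 0 0 0;0 0 0 0 0 0;0 0 0 0 0 0;0 0 0 0 0 0;0 0 0 0 0 0' -1 15
python3 -c "
from h import *
s=state();print(s['ee_pos'],s['ee_rot'])
go(617,-224,205,0)"
```

```text
time_s: 31.8
ee_pos: [624.3, 213.6, 44.3]
ee_rot: [-180.0, -0.2, 0.0]
force: [-0.1, -0.0, 1.0]
gripper_width: 73.2
time_s: 32.72
ee_pos: [624.3, 213.6, 44.3]
ee_rot: [-180.0, -0.2, 0.0]
force: [0.0, -0.0, 0.5]
gripper_width: 53.1
[624.2937929  213.6062467   44.26209648] [-1.79977863e+02 -1.80393804e-01  3.94303389e-02]
row [-0.0142  0.8751 -0.3219] [-0.0002 -0.002   0.0004] n>= 12 1
```

```bash
python3 -m jog '0 0 -0.04 0 0 0;0 0 -0.09 0 0 0;0 0 -0.15 0 0 0;0 0 -0.21 0 0 0;0 0 -0.27 0 0 0;0 0.03 -0.3219 0 0 0;0 0.08 -0.3219 0 0 0;-0.002 0.14 -0.3219 0 0 0;-0.003 0.21 -0.3219 0 0 0;-0.004 0.28 -0.3219 0 0 0;-0.006 0.35 -0.3219 0 0 0;-0.007 0.42 -0.3219 0 0 0;-0.008 0.49 -0.3219 0 0 0;-0.009 0.56 -0.3219 0 0 0;-0.01 0.63 -0.3219 0 0 0;-0.011 0.7 -0.3219 0 0 0;-0.012 0.77 -0.3219 0 0 0;-0.013 0.83 -0.3219 0 0 0;-0.0142 0.865 -0.3219 0 -0.002 0;-0.0142 0.8751 -0.3219 0 -0.002 0' - 15
python3 -m jog '0 0 0 0 0 0;0 0 0 0 0 0;0 0 0 0 0 0' - 15
python3 - <<'E'
from h import *
go(617.1,-224,165,0);go(617.1,-224,146.5,0)
S=grab_frame("side")[:,:,::-1]
cv2.imwrite("pics/l.png",cv2.resize(S[70:190,220:340],None,fx=4,fy=4,interpolation=3))
E
```

```text
time_s: 34.38
ee_pos: [616.5, -227.2, 204.4]
ee_rot: [180.0, 0.0, -0.2]
force: [0.1, -0.2, -1.5]
gripper_width: 53.0
time_s: 34.63
ee_pos: [616.5, -225.8, 204.3]
ee_rot: [-180.0, 0.1, -0.1]
force: [-0.2, 1.1, -1.1]
gripper_width: 52.8
row [ 0.0013 -0.0036  0.0785] [-0.0003  0.0007 -0.001 ] n>= 2 1
row [ 0.0014 -0.0035  0.1155] [-0.0003  0.0007 -0.001 ] n>= 2 1
```

View pics/l.png

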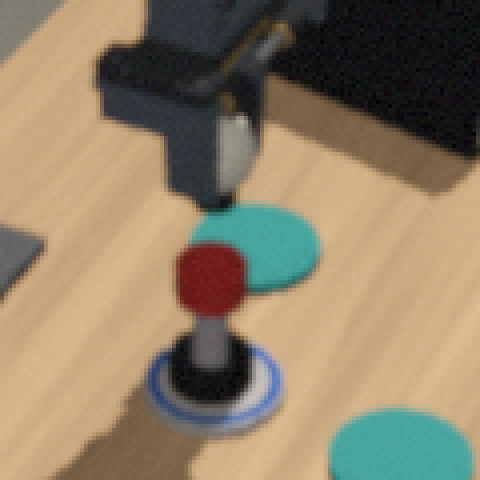

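The globe is held upright, with its foot at crop (216,202) over the adapter at (211,260). I lower it.

```bash
python3 -m jog '0.0013 -0.0036 0.02 0 0 -0.001;0.0013 -0.0036 0.04 0 0 -0.001;0.0013 -0.0036 0.055 0 0 -0.001;0.0013 -0.0036 0.065 0 0 -0.001;0.0013 -0.0036 0.07 0 0 -0.001;0.0013 -0.0036 0.07 0 0 -0.001;0.0013 -0.0036 0.07 0 0 -0.001;0.0013 -0.0036 0.07 0 0 -0.001' - 15; python3 -c "
from h import *
go(617.1,-224,146.5,0)"
```

```text
time_s: 35.35
ee_pos: [617.5, -224.0, 169.8]
ee_rot: [180.0, -0.0, 0.0]
force: [0.3, 0.2, -0.9]
gripper_width: 52.7
row [-0.0008 -0.0001  0.0466] [ 0.     -0.      0.0002] n>= 2 1
```

```bash
python3 -m jog '-0.0008 0 0.008 0 0 0;-0.0008 0 0.016 0 0 0;-0.0008 0 0.022 0 0 0;-0.0008 0 0.028 0 0 0;-0.0008 0 0.033 0 0 0;-0.0008 0 0.038 0 0 0;-0.0008 0 0.042 0 0 0;-0.0008 0 0.045 0 0 0;-0.0008 0 0.0465 0 0 0;-0.0008 0 0.0465 0 0 0;-0.0008 0 0.0465 0 0 0;-0.0008 0 0.0465 0 0 0' - 15
```

```text
time_s: 36.35
ee_pos: [617.1, -224.0, 146.7]
ee_rot: [180.0, -0.0, 0.0]
force: [-0.6, 1.1, -1.2]
gripper_width: 53.0
```

```bash
python3 -m jog '0 0 0.001 0 0 0;0 0 0.001 0 0 0;0 0 0.001 0 0 0' - 15;  python3 -m jog '0 0 0 0 0 0;0 0 0 0 0 0;0 0 0 0 0 0;0 0 0 0 0 0;0 0 0 0 0 0;0 0 0 0 0 0;0 0 0 0 0 0;0 0 0 0 0 0;0 0 -0.04 0 0 0;0 0 -0.1 0 0 0;0 0 -0.16 0 0 0;0 0 -0.2 0 0 0;0 0.06 -0.2 0 0 0;0 0.14 -0.2 0 0 0;0 0.22 -0.2 0 0 0;0 0.3 -0.2 0 0 0;0 0.36 -0.2 0 0 0;0 0.36 -0.2 0 0 0;0 0.36 -0.2 0 0 0' 1 10
python3 - <<'E'
from h import *
T=grab_frame("top")[:,:,::-1];S=grab_frame("side")[:,:,::-1]
a=cv2.resize(T[130:230,300:400],None,fx=3,fy=3,interpolation=3);b=cv2.resize(S[100:200,230:380],None,fx=3,fy=3,interpolation=3)
cv2.imwrite("pics/m.png",np.hstack([a,b]))
print(proj("side",[617,-224,141]),proj("top",[617,-224,141]))
for n in("top","side"):
  for q in("globe_center","spare_center","lens_center","carton_center"): print(n,q,[np.round(d["location"]).tolist() for d in tip_of(q,n)])
E
```

```text
time_s: 36.6
ee_pos: [617.2, -224.1, 146.3]
ee_rot: [180.0, -0.0, 0.0]
force: [0.0, -0.1, -0.9]
gripper_width: 53.2
time_s: 38.18
ee_pos: [616.6, -405.6, 245.3]
ee_rot: [-180.0, 0.0, -0.1]
force: [-0.8, -0.1, 0.4]
gripper_width: 91.3
[272.54168081 126.18754457] [359.09657098 168.55622415]
top globe_center [[165.0, 177.0], [231.0, 168.0], [357.0, 170.0]]
top spare_center []
top lens_center [[135.0, 210.0]]
top carton_center [[269.0, 159.0]]
side globe_center [[165.0, 303.0], [210.0, 236.0], [274.0, 127.0]]
side spare_center [[368.0, 176.0]]
side lens_center [[188.0, 350.0]]
side carton_center [[220.0, 210.0]]
```

View pics/m.png

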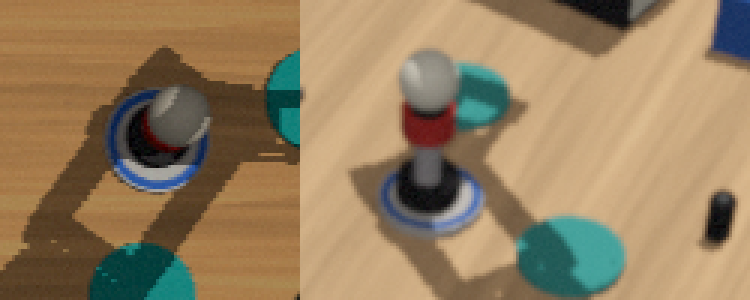

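The globe is seated: top (360,169) and side (273,126.7), against predictions of (359.1,168.6) and (272.5,126.2). The column is upright and the arm is clear, so I hand in.

```bash
python3 -c "
from workcell import *
print(job_done())"
```

```text
the job is handed in; nothing more can be done
None
```

The lamp column is built on the blue-ringed pad in the order asked (puck, pillar, adapter, globe), and I handed the job in at about 38 s. `job_done()` gives no verdict, so the checks below are my own.

- **Method:** I gripped each part twice, a quarter turn apart, to centre it in the jaws. All three upper parts were released within about 1 mm of the puck's release point (616.4, -223.7).
- **Heights:** every part was released within about 2 mm of its calculated seated height. The largest gap was the puck, about 2 mm high as I let it go. The wrist force stayed low in every reading.
- **Column:** the pillar, adapter and globe each showed within about 1 pixel (under 3 mm) of the predicted seated position in both cameras. The whole column looked upright after I let go.
- **Puck on the pad:** the top camera puts the puck about 3 mm off the ring's centre, inside the 10 mm limit. The network's side-camera point put it about 7 mm off; that also disagrees with the release point.
- **Bystanders:** the lens and carton were found again within about 2 pixels in the top view. For the short black pillar the network found nothing in that view, but it stands upright in the side view, about 4 pixels from its first reading, and I never touched it.

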